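# Free a frying pan jammed over a bowl

## Robot

A 6-joint arm with a two-finger parallel gripper is mounted at the origin on a cart in front of the work surface, level with it; the furniture and walls round the work are solid. World frame = base frame: x ahead of the robot, y to its left, z up, the work surface at z = 0. Lengths are in m, angles in degrees, forces in N, time in s.
With the tool pointing down it reaches from about 0.25 to 0.725 m from the base axis. Payload 9.7 kg.
Tool frame: the origin (TCP) lies between the finger pads; the fingertips stand 11 mm ahead of it and the grasp point (between the pads) lies 8 mm behind it; y points along the fingers, x is the direction in which the jaws open and shut, and the axes are right-handed (so a half turn about y gives the same grasp; the last joint's range is limited). The gripper opens to 85 mm and grips with 20 to 120 N. Pads are 22 mm wide; open, the fingers measure 114 mm over their backs; the gripper's body (76 mm by 85 mm) begins 54 mm behind the grasp point. The pads swing forward as they close: fully open they stand 13 mm farther back than shut.
Start: joints at [-65.031, 4.979, 10.078, 95.1, 0, 90], TCP at [0.232, -0.499, 0.242] pointing down, gripper open.
Joint ranges: [-179.16, 179.16], [-48.56, 103.87], [-65.8, 70.77], [-126.05, 130.52], [-82.76, 87.17], [-180, 180]. Speed limits (degrees/s): [127.2, 127.2, 147.25, 180, 180, 180].

## Interface

Orientations are given as [roll, pitch, yaw] about the fixed x, y, z axes, in that order (R = Rz(yaw) Ry(pitch) Rx(roll)).
In Python, from workcell import bot, vision gives the robot as it stands. The module is installed in compiled form; this text tells all that it offers.
- The arm moves only by the shell command python3 -m crank 'ROWS' [OPENING] [FORCE]. ROWS is text: rows parted by semicolons, each of 6 numbers parted by spaces: the shift along the tool's x, y, z in m, then the turn, a rotation vector about the tool's x, y, z in rad. A call has 1 to 8 rows; each row is the pose to reach, as a shift and turn from the pose commanded when the call began, along the tool's axes at that moment; what a row does not reach only later rows make up. A row lasts 1/10 s, in which the tool goes at most 50 mm and 8.59 degrees, less where a joint would pass 70% of its speed; a pose out of reach is approached as far as the arm can. A call with a gripper value outside its range is refused whole. OPENING is the gripper's target within -1 to 1 (shut at 1, half-way at 0, fully open at -1), set as the call begins (- or left out, the last holds). The fingers move at their own pace and stop on an object; FORCE is the grip in N (left out, the last holds). Time passes only in rows, so rows that repeat a pose let the fingers close. It gives the time, the measured TCP pose, the force and the opening at its end, in the units of the state.
- bot.get_obs(): the state, without advancing time (a new reading comes with each control period).
- vision.camera(name): name is "side" or "top" or "wrist"; returns the picture (384x512x3 uint8, red, green, blue); there is no depth.
- vision.get_calibration(name): a dict with "fx", "fy", "cx", "cy" (pixels), "rvec" (rotation vector, rad) and "tvec" (3), from world to camera coordinates, as OpenCV has them. Camera axes: x right, y down, z forward; pixel columns grow to the right and rows downward; lengths in m; the calibration is good to about 2 mm. A picture is of the moment at which its call begins: read the wrist's pose just before it. get_calibration takes no time and is no camera call; for the wrist camera it gives the pose at the moment of the call.
- bot.job_done(): hands the job in, once; it reports no verdict.
The state is a dict: "time": time; "q": joint angles; "qd": joint speeds; "joint_efforts": joint torques, N m; "ee_pos": TCP position; "tcp_rot": TCP orientation; "wrist_force": force on the tool from outside, world axes, zero at the start; "torque": the same for the moment, N m; "opening": finger opening in m.
Only numpy, scipy, OpenCV 4.12 (cv2) and the standard library are available. Lean on these libraries where they do the work, as an engineer would, in place of code of your own. Each camera call takes 0.05 s, during which the arm holds its last target. There are 200 camera calls.

## Task

The small frying pan lying upside down over the steel bowl has jammed on the bowl's foot. Slide the two together until the bowl's wide rim is fully home under the overhanging edge of the chopping block, gently up against the hidden batten there, so that the block holds the bowl down, then raise the pan by its handle until it comes free, without lifting or tipping the bowl off the table. Set the pan down flat, upside down, on the middle of the drying mat, leaving the bowl with its rim under the block and the small things on and near the block where they stand.

Things in the scene. Friction and masses are not known exactly. Their poses are not given: they have to be found in the camera images.
- bowl: round stainless bowl, upside down: flat rim 200 mm across and 4 mm thick lying on the table, walls 130 mm across at the rim narrowing to 92 mm, then a foot ring 88 mm across and 13 mm high at the top; 105 mm high in all, about 0.5 kg, loose. Origin: centre of the rim, on the table; z up. Too wide to grasp. Sliding it over the table with the pan on takes 4 to 9 N.
- pan_center (a point): small dark steel frying pan, upside down over the bowl: 144 mm across at its rim (which hangs 58 mm above the table at the start), 100 mm at its flat bottom (now its top, 108 mm above the table), 50 mm high, about 0.3 kg. The point is on its axis, half-way up (25 mm above the rim plane); x points along its handle, z up.
- pan: the same pan; origin: centre of its rim plane. Its floor rests on the bowl's foot ring and is jammed on it left and right of the handle: drawing it off takes 15 to 23 N, so the bowl comes up too unless its rim is held down on the handle's side. Then the handle can be raised, tipping the pan about the far edge of the foot ring; it comes free after 10 to 20 degrees.
- pan_grip (a point): the pan's handle where it is gripped: a flat steel bar 16 mm wide and 9 mm thick, level, running straight out from the pan's wall (65 mm from the pan's axis) to 210 mm, with an eye at the end. The point lies in the middle of the bar, 150 mm from the pan's axis, 7 mm below pan_center, 76 mm above the table at the start; x points outward along the handle, z up.
- block_edge (a point): middle of the block's overhanging edge nearest the bowl, dropped to the table. y points square to that edge into the block, x along the edge. The batten that stops the bowl's rim runs along this edge, out of sight 18 to 32 mm in from it (each time different): the bowl is home when its rim touches it, that is when the bowl's origin is 68 to 82 mm from the edge.
- block: heavy wooden chopping block 260 x 260 mm, fixed, its top 38 mm above the table. It stands on two battens 12 mm high, so there is a gap 12 mm high under its overhanging edge. Origin: middle of its footprint, on the table; axes as at block_edge.
- mat_top (a point): flat grey ribbed drying mat 200 x 200 mm, 6 mm thick, fixed. The point is the middle of its upper face.
- salt_shaker: bystander: salt shaker 44 mm across, 90 mm high, standing on the block's far corner. Origin: centre of its underside.
- portion_cup: bystander: clear sauce cup 65 mm across, 33 mm high, standing on the block's near corner away from the bowl. Origin: centre of its underside.
- squeeze_bottle: bystander: squeeze bottle 50 mm across, 196 mm high, standing on the table beyond the bowl. Origin: centre of its underside.

How it is judged (in metres and radians):
On the way, in this order (a step that is already met when the one before it is completed fails the run):
1. the bowl, flat on the table and with the pan still on it, has been slid under the block's edge until its rim touches the batten (over 2 N) (y of bowl in the frame of block_edge above -0.085 m and x of bowl in the frame of block_edge between -0.1 and 0.1 m and contact force between bowl and block above 2 N and height (world z) of bowl below 0.003 m and angle between bowl's own z axis and vertical below 0.03 rad and distance between pan_center and bowl below 0.093 m), for 0.03 s.
2. the pan is clear above the bowl while the bowl lies under the block's edge (height (world z) of pan_center above 0.13 m and distance between pan_center and bowl above 0.13 m and height (world z) of bowl below 0.006 m and angle between bowl's own z axis and vertical below 0.06 rad and y of bowl in the frame of block_edge above -0.09 m), for 0.1 s.
At the end, for the whole second after the job is handed in: the pan rests flat and upside down on the drying mat, its axis within 40 mm of the mat's middle; the bowl lies flat on the table with at least 10 mm of its rim still under the block's edge (horizontal distance between pan_center and mat_top below 0.04 m and angle between pan_center's own z axis and vertical below 0.08 rad and z of pan_center in the frame of mat_top between 0.018 and 0.032 m and linear speed of each of pan, bowl below 0.02 m/s and y of bowl in the frame of block_edge above -0.09 m and x of bowl in the frame of block_edge between -0.1 and 0.1 m and height (world z) of bowl below 0.005 m and angle between bowl's own z axis and vertical below 0.05 rad); the robot touches nothing.
It fails at once if the bowl is lifted more than 12 mm off the table or tipped more than 6 degrees (height (world z) of bowl above 0.012 m or angle between bowl's own z axis and vertical above 0.105 rad).
It fails at once if the bowl is rammed against the block with more than 30 N (contact force between bowl and block above 30 N).
It fails at once if a bystander is moved more than 30 mm or tipped (distance of any of salt_shaker, portion_cup, squeeze_bottle from where it was at the start of the episode above 0.03 m or angle between any of salt_shaker, portion_cup, squeeze_bottle's own z axis and vertical above 0.3 rad).
It also fails if it takes over 48 s, if anything falls off the work surface, if the arm or the gripper's body presses on something with over 40 N, if the wrist force passes 120 N, or if a joint passes its speed limit or range.

## Working session

There is one attempt and no reset: what is moved stays moved. The work goes in short steps, Python scripts to look and compute and a shell command to move; the robot and the scene stay as the last step left them, time stands still between calls to the robot, and variables do not carry over. Pictures are saved under pics/ and viewed, about 8 in all and at most 12, crops included, and the job is handed in when it is done.

```bash
mkdir -p pics; python3 - <<'E'
from workcell import bot, vision
import cv2
o=bot.get_obs();print(o)
for n in("top","side"):
    im=vision.camera(n);cv2.imwrite(f"pics/{n}0.png",cv2.resize(im[:,:,::-1],(800,600),interpolation=cv2.INTER_CUBIC));print(n,vision.get_calibration(n))
E
```

```text
{'time': 0.0, 'q': array([-6.50284382e+01,  5.01005968e+00,  1.00319237e+01,  9.50974027e+01,
       -1.31772424e-03,  9.00021288e+01]), 'qd': array([-0.03311496,  0.05065056,  0.07197037,  0.05375791,  0.0959007 ,
       -0.04734787]), 'joint_efforts': array([ 1.61461362e-04, -5.20385957e+01,  4.64805937e+01,  1.62647269e-02,
        7.41337999e-05, -6.46389012e-06]), 'ee_pos': array([ 0.23209595, -0.49839198,  0.24157036]), 'tcp_rot': array([-9.00013205e+01,  7.55386627e-02, -6.50305670e+01]), 'wrist_force': array([-0.24595438, -0.47588104,  1.03503274]), 'torque': array([0.01726386, 0.0231597 , 0.00047209]), 'opening': 0.08554810381761614}
top {'fx': 440.96716163238955, 'fy': 440.96716163238955, 'cx': 258.43362070793825, 'cy': 196.33524596551328, 'rvec': array([ 2.22560312, -2.16340843,  0.06810781]), 'tvec': array([0.03279853, 0.60167363, 1.36886651])}
side {'fx': 456.1540472816191, 'fy': 456.1540472816191, 'cx': 250.27247052733662, 'cy': 190.34903230780998, 'rvec': array([ 0.05935919,  2.82597873, -1.34236116]), 'tvec': array([0.62168496, 0.02157718, 1.71542007])}
```

View pics/top0.png

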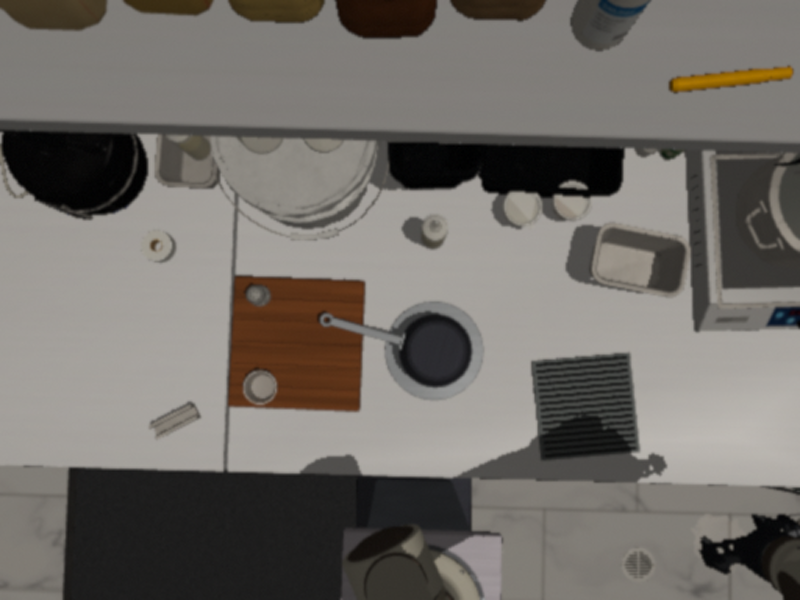

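View pics/side0.png

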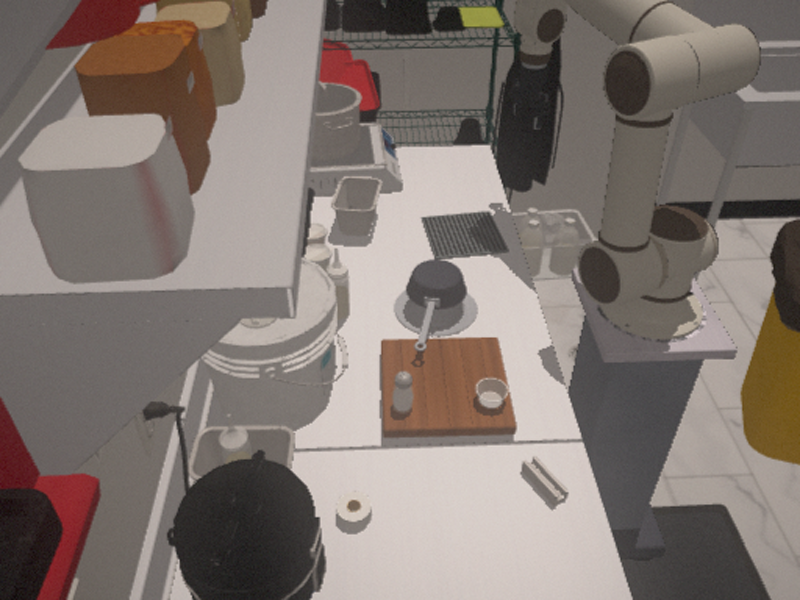

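The top view shows the bowl rim at about (434,350), the pan handle's eye at (327,320), the block's near-bowl edge from (365,281) to (361,410), and the mat centred near (585,406). The bottle is at (434,230). I'll convert these to positions and enlarge a crop.

```bash
cat > h.py <<'E'
import numpy as np, cv2
from workcell import bot, vision
def ray(n,u,v,z,c=None):
    c=c or vision.get_calibration(n)
    R=cv2.Rodrigues(c["rvec"])[0]; C=-R.T@c["tvec"]
    d=R.T@np.array([(u-c["cx"])/c["fx"],(v-c["cy"])/c["fy"],1]); return C+d*(z-C[2])/d[2]
def proj(n,P,c=None):
    c=c or vision.get_calibration(n)
    K=np.array([[c["fx"],0,c["cx"]],[0,c["fy"],c["cy"]],[0,0,1.]])
    return cv2.projectPoints(np.array(P,float).reshape(-1,3),c["rvec"],c["tvec"],K,None)[0].reshape(-1,2)
E
python3 - <<'E'
from h import *
np.set_printoptions(precision=4,suppress=True)
s=1.5625
for n,u,v,z in [("rimL",385,350,.004),("rimR",483,350,.004),("rimT",434,302,.004),("rimB",434,399,.004),("pantop",436,350,.108),("eye",327,320,.08),
 ("b1",365,281,.038),("b2",361,410,.038),("b3",233,276,.038),("b4",228,406,.038),("m1",531,362,.006),("m2",629,353,.006),("m3",639,450,.006),("m4",542,459,.006)]:
    print(n,ray("top",u/s,v/s,z))
im=vision.camera("top")
cv2.imwrite("pics/crop1.png",cv2.resize(im[165:275,140:320,::-1],None,fx=4.4,fy=4.4,interpolation=cv2.INTER_CUBIC))
E
```

```text
rimL [0.5126 0.0853 0.004 ]
rimR [ 0.5182 -0.113   0.004 ]
rimT [ 0.6127 -0.0113  0.004 ]
rimB [ 0.4169 -0.0163  0.004 ]
pantop [ 0.5159 -0.0124  0.108 ]
eye [0.5673 0.1965 0.08  ]
b1 [0.6483 0.1283 0.038 ]
b2 [0.394  0.1282 0.038 ]
b3 [0.6508 0.3903 0.038 ]
b4 [0.3945 0.3892 0.038 ]
m1 [ 0.4967 -0.2103  0.006 ]
m2 [ 0.5205 -0.4084  0.006 ]
m3 [ 0.3267 -0.4303  0.006 ]
m4 [ 0.3035 -0.2357  0.006 ]
```

View pics/crop1.png

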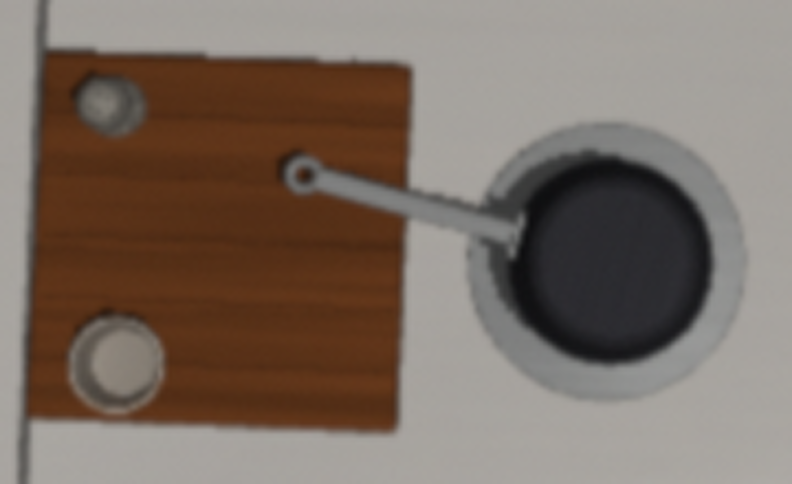

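Checks agree with the stated sizes: the rim measures 198 mm, the block 261 mm and the eye is 215 mm out. The bowl is at (0.515,-0.014), the handle yaw is 76° and the block edge is at y=0.128. The mat's middle is at (0.412,-0.321). The grip point should be at (0.551,0.132,0.076), so I'll approach above it.

```bash
python3 -m crank '-0.438 0 0.556 0 -0.89 0;-0.438 0 0.556 0 -0.89 0;-0.438 0 0.556 0 -0.89 0;-0.438 0 0.556 0 -0.89 0;-0.438 0 0.556 0 -0.89 0;-0.438 0 0.556 0 -0.89 0;-0.438 0 0.556 0 -0.89 0;-0.438 0 0.556 0 -0.89 0' -1; python3 - <<'E'
from h import *
o=bot.get_obs();print(o['ee_pos'],o['tcp_rot'],o['q'])
E
```

```text
time: 0.95
ee_pos: [0.4129, -0.1396, 0.2423]
tcp_rot: [-90.0, -0.0, -14.0]
wrist_force: [0.5, -1.8, -0.3]
opening: 0.0855
[ 0.41290952 -0.13960501  0.24233123] [-9.00053571e+01 -2.50589406e-02 -1.40321339e+01] [-1.86783523e+01 -1.05519519e+01 -4.83107390e+00  9.56954674e+01
 -3.30965318e-03  8.53537820e+01]
```

```bash
python3 -m crank '0.068 0 0.297 0 0 0;0.068 0 0.297 0 0 0;0.068 0 0.297 0 0 0;0.068 0 0.297 0 0 0;0.068 0 0.297 0 0 0;0.068 0.08 0.297 0 0 0;0.068 0.08 0.297 0 0 0;0.068 0.08 0.297 0 0 0' -1; python3 - <<'E'
from h import *
o=bot.get_obs();print(o['ee_pos'],o['tcp_rot'],o['wrist_force'])
c=vision.get_calibration("wrist");im=vision.camera("wrist")
print(proj("wrist",[[.551,.1325,.08],[.566,.190,.08],[.531,.052,.08]],c)*1.5625)
cv2.imwrite("pics/w1.png",cv2.resize(im[:,:,::-1],(800,600),interpolation=cv2.INTER_CUBIC))
import pickle;pickle.dump(c,open("w1.pkl","wb"))
E
```

```text
time: 1.75
ee_pos: [0.5489, 0.1322, 0.1557]
tcp_rot: [-90.2, 0.5, -13.9]
wrist_force: [-0.1, -0.5, 0.1]
opening: 0.0852
[0.54894252 0.13215741 0.15566322] [-90.20947897   0.46176138 -13.87296468] [-0.14188259 -0.49934502  0.11531907]
[[409.62832998 325.65678423]
 [411.68776542 203.21806936]
 [409.02158952 465.22259367]]
```

View pics/w1.png

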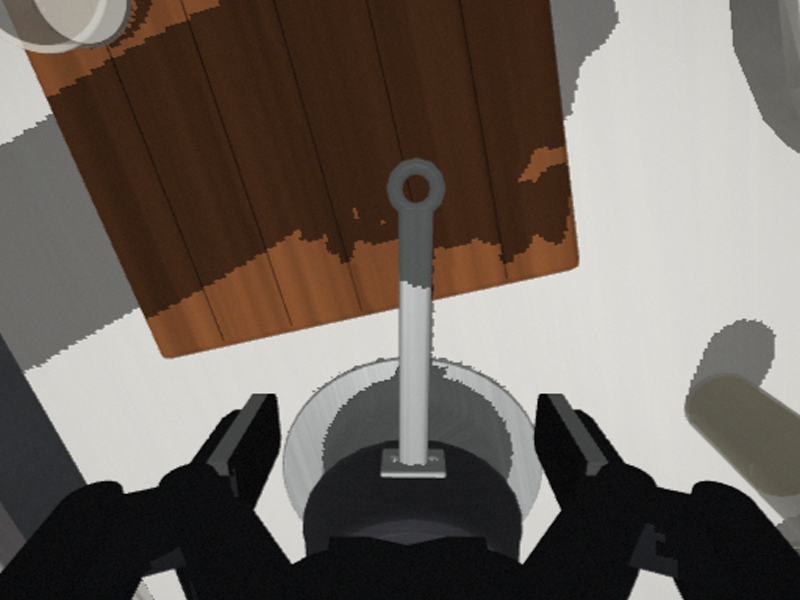

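The wrist view shows the handle running from (416,187) to (414,460), about 2 mm to tool +x of where I predicted. The fingers straddle it squarely. I'll descend and grip.

```bash
python3 -m crank '0.002 0.04 0 0 0 0;0.002 0.07 0 0 0 0;0.002 0.09 0 0 0 0;0.002 0.094 0 0 0 0;0.002 0.094 0 0 0 0;0.002 0.094 0 0 0 0' -1 && python3 -m crank '0 0 0 0 0 0;0 0 0 0 0 0;0 0 0 0 0 0;0 0 0 0 0 0;0 0 0 0 0 0;0 0 0 0 0 0;0 0 0 0 0 0;0 0 0 0 0 0' 1 110
```

```text
time: 2.4
ee_pos: [0.5534, 0.1294, 0.0705]
tcp_rot: [-89.9, -0.1, -14.1]
wrist_force: [-0.5, 0.2, -0.6]
opening: 0.0856
time: 3.2
ee_pos: [0.5524, 0.1296, 0.0685]
tcp_rot: [-90.0, -0.0, -14.0]
wrist_force: [-2.0, -0.5, 3.6]
opening: 0.0137
```

```bash
python3 -m crank '-0.001 0 0.004 0 0 0;-0.003 0 0.012 0 0 0;-0.005 0 0.02 0 0 0;-0.007 0 0.028 0 0 0;-0.009 0 0.036 0 0 0;-0.011 0 0.043 0 0 0;-0.012 0 0.048 0 0 0;-0.012 0 0.048 0 0 0'; python3 - <<'E'
from h import *
print(bot.get_obs()['wrist_force'],bot.get_obs()['torque'])
im=vision.camera("top");print(bot.get_obs()['opening'])
cv2.imwrite("pics/t2.png",cv2.resize(im[165:275,140:320,::-1],None,fx=4.4,fy=4.4,interpolation=cv2.INTER_CUBIC))
E
```

```text
time: 4.0
ee_pos: [0.5528, 0.1792, 0.0685]
tcp_rot: [-90.0, -0.0, -14.0]
wrist_force: [-0.7, -1.8, 5.0]
opening: 0.0133
[-0.65727379 -1.84950764  5.04097672] [-0.41084105  0.05678684  0.11330881]
0.013803450895985076
```

View pics/t2.png

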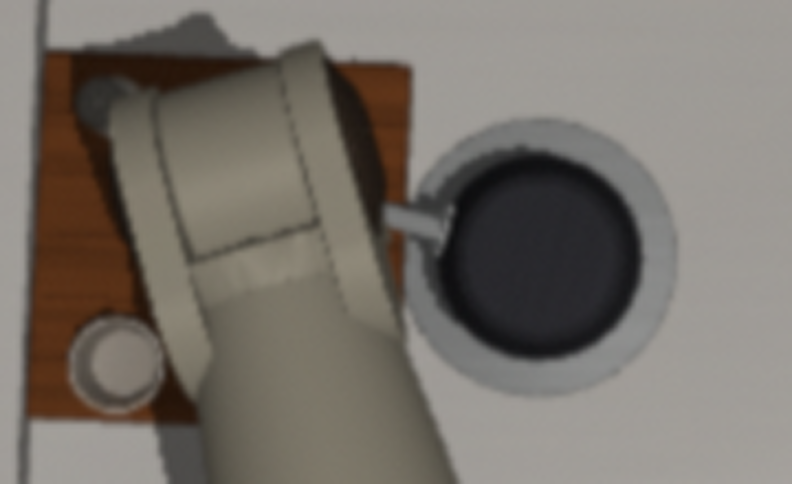

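The bowl followed by 50 mm (rim right edge 746→677 px). Next I'll creep towards the batten.

```bash
python3 -m crank '-0.0005 0 0.002 0 0 0;-0.001 0 0.004 0 0 0;-0.0015 0 0.006 0 0 0;-0.002 0 0.008 0 0 0' ; python3 -m crank '-0.0003 0 0.001 0 0 0;-0.0005 0 0.002 0 0 0;-0.0008 0 0.003 0 0 0'
```

```text
time: 4.45
ee_pos: [0.5526, 0.1864, 0.0684]
tcp_rot: [-90.1, -0.0, -14.1]
wrist_force: [-1.4, -7.1, 5.3]
opening: 0.0138
time: 4.75
ee_pos: [0.5526, 0.1894, 0.0684]
tcp_rot: [-90.1, -0.0, -14.1]
wrist_force: [-0.3, -6.9, 4.2]
opening: 0.0137
```

```bash
python3 -m crank '-0.0003 0 0.001 0 0 0;-0.0005 0 0.002 0 0 0'; python3 -m crank '-0.0003 0 0.001 0 0 0;-0.0005 0 0.002 0 0 0'
```

```text
time: 4.95
ee_pos: [0.5525, 0.1915, 0.0684]
tcp_rot: [-90.1, -0.0, -14.1]
wrist_force: [-0.7, -7.1, 4.8]
opening: 0.0137
time: 5.15
ee_pos: [0.5525, 0.1936, 0.0684]
tcp_rot: [-90.1, -0.0, -14.1]
wrist_force: [-1.3, -7.4, 4.7]
opening: 0.0132
```

```bash
python3 -m crank '-0.0003 0 0.001 0 0 0;-0.0005 0 0.002 0 0 0'
```

```text
time: 5.35
ee_pos: [0.5525, 0.1956, 0.0684]
tcp_rot: [-90.1, -0.0, -14.1]
wrist_force: [-1.4, -7.2, 4.5]
opening: 0.0135
```

```bash
python3 -m crank '-0.0003 0 0.001 0 0 0;-0.0005 0 0.002 0 0 0'
```

```text
time: 5.55
ee_pos: [0.5524, 0.197, 0.068]
tcp_rot: [-90.2, -0.0, -14.1]
wrist_force: [-0.4, -11.1, 1.9]
opening: 0.0134
```

```bash
python3 -m crank '-0.0003 0 0.001 0 0 0;-0.0005 0 0.002 0 0 0'
```

```text
time: 5.75
ee_pos: [0.5521, 0.1984, 0.0676]
tcp_rot: [-90.3, -0.0, -14.1]
wrist_force: [-0.3, -14.7, 1.3]
opening: 0.0136
```

```bash
python3 -m crank '-0.0002 0 0.001 0 0 0'
```

```text
time: 5.85
ee_pos: [0.5521, 0.1991, 0.0675]
tcp_rot: [-90.3, -0.0, -14.1]
wrist_force: [-1.2, -15.3, 1.8]
opening: 0.0134
```

The rim is against the batten: force along y rose from 7 to 15 N, so about 8 N is on the batten. Next I'll relieve the push slightly and tip the handle up about the far edge of the foot ring.

```bash
python3 -m crank '0 0 -0.001 0 0 0;0 -0.0034 -0.0005 0.017 0 0;0 -0.0068 0 0.035 0 0;0 -0.0102 0.0006 0.052 0 0;0 -0.0136 0.001 0.07 0 0;0 -0.0136 0.001 0.07 0 0'; python3 - <<'E'
from h import *
print(bot.get_obs()['torque'])
im=vision.camera("side")
cv2.imwrite("pics/s3.png",cv2.resize(im[130:270,220:370,::-1],None,fx=4.2,fy=4.2,interpolation=cv2.INTER_CUBIC))
E
```

```text
time: 6.45
ee_pos: [0.5522, 0.2002, 0.0811]
tcp_rot: [-86.2, 0.0, -14.1]
wrist_force: [-0.6, -12.8, -0.4]
opening: 0.0133
[-2.63182561  0.14718001  0.33908476]
```

View pics/s3.png

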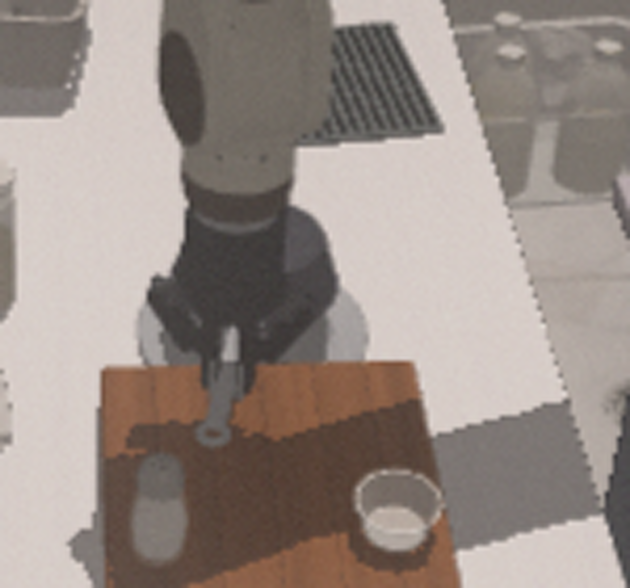

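The side view shows the bowl's rim still under the block edge, the handle raised, and the shaker and cup standing. Force and torque are moderate, so I'll continue tipping.

```bash
python3 -m crank '0 -0.0044 -0.001 0.017 0 0;0 -0.0088 -0.001 0.035 0 0;0 -0.0122 -0.001 0.052 0 0;0 -0.0156 -0.001 0.07 0 0'; python3 - <<'E'
from h import *
print(bot.get_obs()['torque'])
E
```

```text
time: 6.9
ee_pos: [0.5518, 0.1995, 0.096]
tcp_rot: [-82.1, 0.1, -14.1]
wrist_force: [1.9, -5.0, -3.9]
opening: 0.0138
[-1.17723035 -0.30068149  0.40844372]
```

```bash
python3 -m crank '0 -0.0044 0 0.017 0 0;0 -0.0088 0 0.035 0 0;0 -0.0122 0 0.052 0 0;0 -0.0156 0 0.07 0 0;0 -0.019 0 0.087 0 0;0 -0.0225 0 0.105 0 0;0 -0.0225 0 0.105 0 0'; python3 - <<'E'
from h import *
print(bot.get_obs()['torque'])
im=vision.camera("side")
cv2.imwrite("pics/s4.png",cv2.resize(im[130:270,220:370,::-1],None,fx=4.2,fy=4.2,interpolation=cv2.INTER_CUBIC))
E
```

```text
time: 7.6
ee_pos: [0.5514, 0.1973, 0.1203]
tcp_rot: [-75.9, -0.0, -14.1]
wrist_force: [0.1, -2.7, -3.0]
opening: 0.0136
[-0.67825765  0.04337717  0.02610629]
```

View pics/s4.png

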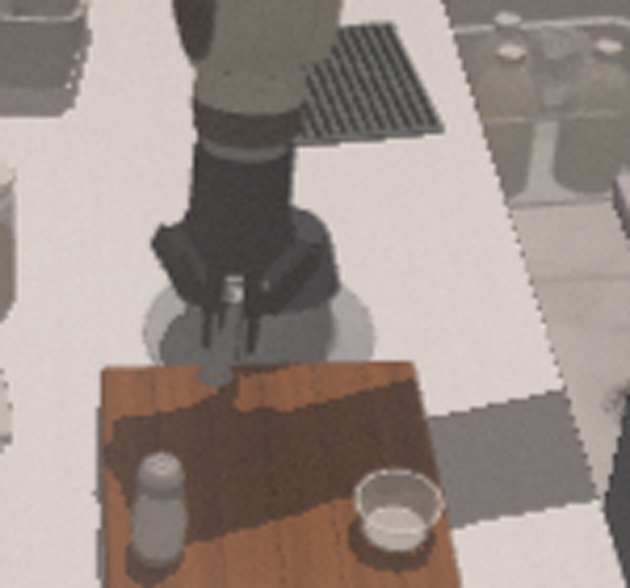

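The side view shows the pan tipped with the handle well up. The bowl lies flat, with its rim's side extremes at crop (145,330) and (374,328). I'll check numerically how far it is under the block.

```bash
python3 - <<'E'
from h import *
for y in (.03,.04,.05,.06):
    a=np.linspace(0,2*np.pi,361);P=np.c_[.518+.1*np.cos(a),y+.1*np.sin(a),0*a+.004]
    p=(proj("side",P)-[220,130])*4.2
    i,j=p[:,0].argmin(),p[:,0].argmax();print(y,p[i].round(),p[j].round())
print((proj("side",[[.39,.128,.038],[.521,.128,.038],[.65,.128,.038]])-[220,130])*4.2)
E
```

```text
0.03 [133. 314.] [362. 320.]
0.04 [134. 322.] [364. 328.]
0.05 [134. 329.] [366. 336.]
0.06 [135. 337.] [367. 343.]
[[414.08824097 355.47090361]
 [255.81651791 360.30478291]
 [ 99.25316895 365.08648565]]
```

```bash
python3 - <<'E'
from h import *
im=vision.camera("top")
cv2.imwrite("pics/t5.png",cv2.resize(im[165:275,140:320,::-1],None,fx=4.4,fy=4.4,interpolation=cv2.INTER_CUBIC))
for y in (.035,.045,.055):
    a=np.linspace(0,2*np.pi,361);P=np.c_[.515+.1*np.cos(a),y+.1*np.sin(a),0*a+.004]
    p=(proj("top",P)-[140,165])*4.4
    print(y,p.min(0).round(),p.max(0).round())
E
```

```text
0.035 [399. 119.] [677. 398.]
0.045 [385. 119.] [663. 398.]
0.055 [371. 119.] [650. 397.]
```

View pics/t5.png

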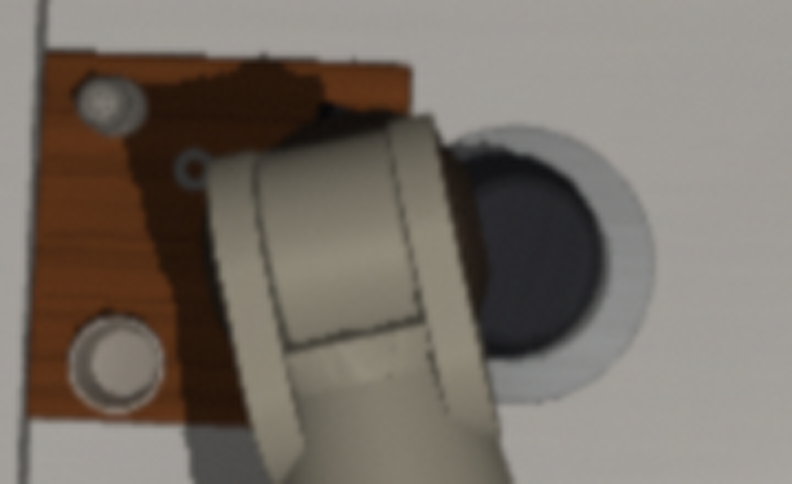

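From above the rim's right edge is at 655 px, so the bowl is at y≈0.051 (-0.077 from the edge) and well home. The wrist load of 3 N equals the pan's weight, so the pan looks free. Now I'll lift it straight up.

```bash
python3 -m crank '0 -0.005 0.001 0 0 0;0 -0.012 0.003 0 0 0;0 -0.022 0.0055 0 0 0;0 -0.035 0.009 0 0 0;0 -0.05 0.0125 0 0 0;0 -0.065 0.016 0 0 0;0 -0.08 0.02 0 0 0;0 -0.1 0.025 0 0 0' && python3 -m crank '0 -0.02 0.005 -0.12 0 0;0 -0.03 0.008 -0.244 0 0;0 -0.03 0.008 -0.244 0 0;0 -0.03 0.008 -0.244 0 0;0 -0.03 0.008 -0.244 0 0'; python3 - <<'E'
from h import *
print(bot.get_obs()['torque'],bot.get_obs()['q'])
im=vision.camera("side")
cv2.imwrite("pics/s6.png",cv2.resize(im[70:300,180:400,::-1],None,fx=2.6,fy=2.6,interpolation=cv2.INTER_CUBIC))
E
```

```text
time: 8.5
ee_pos: [0.5513, 0.1977, 0.2241]
tcp_rot: [-76.0, 0.0, -14.0]
wrist_force: [0.3, -0.5, -3.1]
opening: 0.0135
time: 9.0
ee_pos: [0.5514, 0.1979, 0.2535]
tcp_rot: [-89.8, 0.0, -14.1]
wrist_force: [-0.4, 0.3, -3.1]
opening: 0.0135
[ 0.48315841 -0.0812131  -0.03333494] [ 19.67425595  10.25225203  17.17604458  96.87190711   0.14988843
 123.73102502]
```

View pics/s6.png

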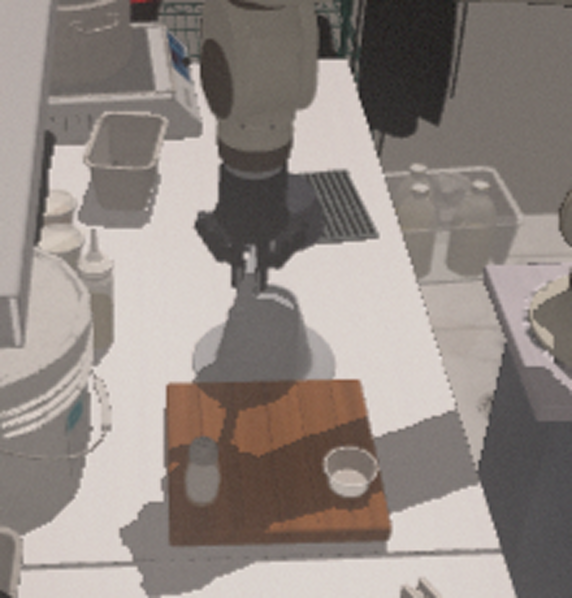

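The pan is free and clear above the bowl, and the bowl is flat under the block edge with the bystanders in place. I'll carry the pan to above the mat.

```bash
python3 -m crank '0 0 -0.01 0 0 0;-0.001 0 -0.03 0 0 0;-0.002 0 -0.055 0 0 0;-0.003 0 -0.08 0 0 0;-0.003 0 -0.11 0 0 0;-0.003 0 -0.14 0 0 0;-0.004 0 -0.17 0 0 0;-0.004 0 -0.2 0 0 0' && python3 -m crank '0 0 -0.03 0 0 0;-0.001 0 -0.06 0 0 0;-0.002 0 -0.09 0 0 0;-0.003 0.02 -0.12 0 0 0;-0.004 0.05 -0.145 0 0 0;-0.005 0.08 -0.17 0 0 0;-0.005 0.11 -0.1885 0 0 0;-0.005 0.13 -0.1885 0 0 0' && python3 -m crank '0 0.02 0 0 0 0;0 0.02 0 0 0 0;0 0.02 0 0 0 0'; python3 - <<'E'
from h import *
o=bot.get_obs();print(o['ee_pos'],o['torque'])
im=vision.camera("side");im2=vision.camera("top")
a=cv2.resize(im[60:200,200:360,::-1],None,fx=3.4,fy=3.4,interpolation=cv2.INTER_CUBIC)[:476,:540]
b=cv2.resize(im2[160:320,240:440,::-1],None,fx=3,fy=3,interpolation=cv2.INTER_CUBIC)
cv2.imwrite("pics/s7.png",a);cv2.imwrite("pics/t7.png",b)
E
```

```text
time: 9.85
ee_pos: [0.4978, 0.0032, 0.2537]
tcp_rot: [-89.9, -0.0, -14.1]
wrist_force: [0.4, -0.0, -3.7]
opening: 0.0138
time: 10.65
ee_pos: [0.4461, -0.1784, 0.1211]
tcp_rot: [-89.9, 0.1, -14.2]
wrist_force: [0.2, -0.1, -3.4]
opening: 0.0133
time: 10.95
ee_pos: [0.4479, -0.1767, 0.1039]
tcp_rot: [-89.9, -0.0, -14.1]
wrist_force: [0.7, -0.5, -3.8]
opening: 0.0135
[ 0.44791725 -0.1767257   0.10388195] [ 0.45537384 -0.17081505  0.02327902]
```

View pics/t7.png

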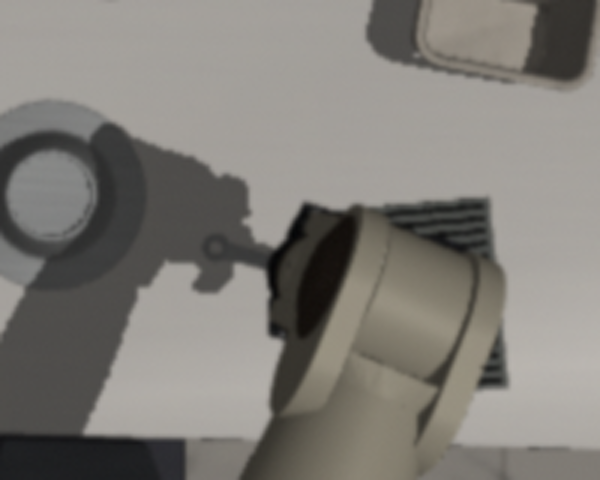

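View pics/s7.png

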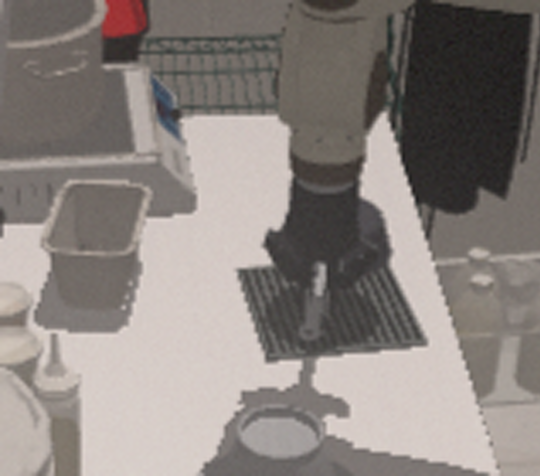

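The top view shows the bowl in place and the handle's eye at (216,246); the side view shows the eye at (311,330). I'll triangulate the eye to check that the handle is level.

```bash
python3 - <<'E'
from h import *
def PM(n):
    c=vision.get_calibration(n);K=np.array([[c["fx"],0,c["cx"]],[0,c["fy"],c["cy"]],[0,0,1.]])
    return K@np.c_[cv2.Rodrigues(c["rvec"])[0],c["tvec"]]
X=cv2.triangulatePoints(PM("top"),PM("side"),np.array([[216/3+240],[246/3+160.]]),np.array([[311/3.4+200],[330/3.4+60.]]))[:,0]
print(X[:3]/X[3], ray("top",312,242,.112))
h=np.array([.241,.970,0]);g=bot.get_obs()['ee_pos']+[0,0,.008]
print("expected eye level",g+h*.065)
for t in(-10,-5,0,5,10):
    e=g+.066*(h*np.cos(np.radians(t))+np.array([0,0,np.sin(np.radians(t))]));print(t,proj("side",[e]),proj("top",[e]))
E
```

```text
[ 0.46453003 -0.10839699  0.11817464] [ 0.46635705 -0.10947211  0.112     ]
expected eye level [ 0.46458257 -0.11372656  0.11285271]
-10 [[290.54930573 159.87356111]] [[312.97724072 242.48039806]]
-5 [[290.59906443 158.75124004]] [[312.98155954 242.50370034]]
0 [[290.66762624 157.53890756]] [[313.15362363 242.57420206]]
5 [[290.7545493  156.24599484]] [[313.49438096 242.69200212]]
10 [[290.8592208  154.88277618]] [[314.00348746 242.85683262]]
```

The handle is level to within about 3° and the eye's distance fits. Lowering onto the mat.

```bash
python3 -m crank '0 0.02 0 0 0 0;0 0.04 0 0 0 0;0 0.055 0 0 0 0;0 0.068 0 0 0 0;0 0.076 0 0 0 0;0 0.08 0 0 0 0;0 0.08 0 0 0 0' && python3 -m crank '0 0.002 0 0 0 0;0 0.003 0 0 0 0'; python3 -c "
from h import *
print(bot.get_obs()['torque'])"
```

```text
time: 11.75
ee_pos: [0.4487, -0.1764, 0.0233]
tcp_rot: [-89.9, 0.0, -14.0]
wrist_force: [0.3, -0.3, -3.5]
opening: 0.0137
time: 11.95
ee_pos: [0.4491, -0.1765, 0.0209]
tcp_rot: [-90.0, -0.1, -14.0]
wrist_force: [0.1, 1.3, -2.3]
opening: 0.0134
[ 0.34356403 -0.09468396  0.05159804]
```

```bash
python3 -m crank '0 0.001 0 0 0 0;0 0.002 0 0 0 0;0 0.002 0 0 0 0';python3 -m crank '0 0.001 0 0 0 0;0 0.0015 0 0 0 0;0 0.0015 0 0 0 0'; python3 -c "
from h import *
print(bot.get_obs()['torque'])"
```

```text
time: 12.25
ee_pos: [0.4488, -0.1764, 0.0185]
tcp_rot: [-90.0, -0.0, -14.0]
wrist_force: [0.6, 0.2, -2.1]
opening: 0.0136
time: 12.55
ee_pos: [0.4487, -0.1764, 0.0169]
tcp_rot: [-89.9, -0.0, -14.0]
wrist_force: [0.7, -0.1, -0.8]
opening: 0.0133
[ 0.1942612  -0.02873866  0.06475487]
```

```bash
python3 -m crank '0 0 0 0 0 0;0 0 0 0 0 0;0 0 0 0 0 0;0 0 0 0 0 0;0 0 0 0 0 0;0 0 0 0 0 0;0 0 0 0 0 0;0 0 0 0 0 0' -1 && python3 -m crank '0 -0.02 0 0 0 0;0 -0.05 0 0 0 0;0 -0.1 0 0 0 0;0 -0.15 0 0 0 0;0 -0.2 0.04 0 0 0;0 -0.2 0.08 0 0 0;0 -0.2 0.12 0 0 0;0 -0.2 0.12 0 0 0' && python3 -m crank '0 0 0.04 0 0 0;0 0 0.09 0 0 0;0 0 0.13 0 0 0;0 0 0.18 0 0 0;0 0 0.2 0 0 0;0 0 0.2 0 0 0'; python3 - <<'E'
from h import *
im=vision.camera("top");im2=vision.camera("side")
a=cv2.resize(im[140:320,130:430,::-1],None,fx=2.6,fy=2.6,interpolation=cv2.INTER_CUBIC)[:468]
b=cv2.resize(im2[60:260,200:360,::-1],None,fx=2,fy=2)
cv2.imwrite("pics/final.png",a); cv2.imwrite("pics/fs.png",b); print(a.shape)
print((proj("top",[[.412,-.321,.056],[.472,-.08,.024],[.51,.051,.105]])-[130,140])*2.6)
E
```

```text
time: 13.35
ee_pos: [0.4487, -0.1764, 0.0169]
tcp_rot: [-89.9, 0.0, -14.0]
wrist_force: [-0.1, 0.1, 0.1]
opening: 0.0855
time: 14.15
ee_pos: [0.4786, -0.0567, 0.2176]
tcp_rot: [-89.9, -0.1, -13.8]
wrist_force: [-0.5, 0.0, -0.6]
opening: 0.0853
time: 14.75
ee_pos: [0.5265, 0.1359, 0.2164]
tcp_rot: [-90.0, 0.1, -13.9]
wrist_force: [-0.8, -0.4, 0.8]
opening: 0.0855
(468, 780, 3)
[[647.23507226 314.82582656]
 [439.36682013 256.37412672]
 [331.07282402 222.07557899]]
```

View pics/final.png

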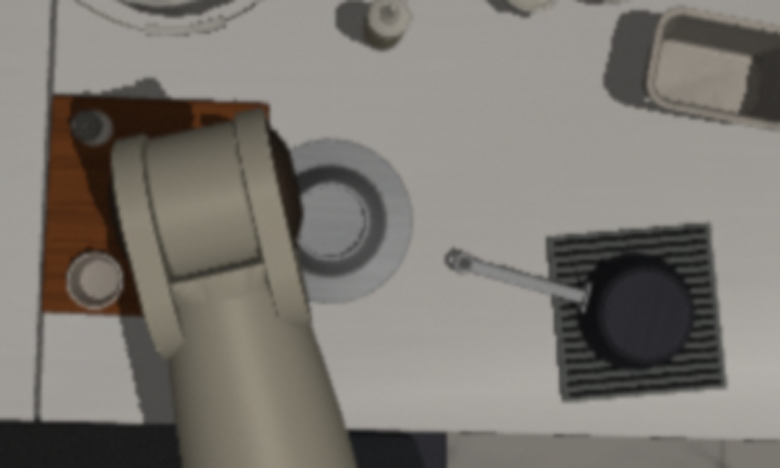

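The pan sits on the mat, its top at (645,311) against the ideal (647,315), so about 4 mm off. The bowl's rim is still under the block edge (right edge at 413 px) and the shaker, cup and bottle are where they stood. Handing in.

```bash
python3 -c "
from workcell import bot
print(bot.job_done())"
```

```text
the job is handed in; nothing more can be done
None
```

I slid the bowl and pan together under the block, freed the pan, set it upside down on the mat and handed the job in at about 15 s. The robot gave no verdict.

- **Slide:** I gripped the handle and pushed until the force along the slide rose from 7 to 15 N. That puts about 8 N on the batten.
- **Freeing the pan:** I tipped it about 14° over the far edge of the foot ring and lifted it clear. With the pan tipped, the top view put the bowl about 77 mm from the block's edge. The bowl looked flat in the pictures, but I did not measure its tilt.
- **Last checks:** The final top view shows the pan about 4–5 mm from the mat's middle. The bowl's rim is still under the block's edge, the salt shaker, cup and bottle are in place, and the arm is clear.
- **Less certain:**
  - A rough reading from the side camera put the bowl about 6 mm further out than the top view; I trusted the top view.
  - The pan first touched the mat about 5 mm higher than expected, which suggests it had tilted a degree or so in the grip. Once released it looked seated from above; I did not measure its level separately.

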